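Load the mixer and press its keyed drive spindle home

TASK

Get the low bench mixer ready for a run: first stand the short wide glass jar upright, wholly on the round rubber pad of the mixer's deck, setting it down rather than dropping it, and let go of it. Then take the keyed spindle out of its ring stand by the square head, put it into the mixer's hub, turned so that its key slips into the slot, and push it fully home against the spring until the collar meets the hub. Finish while still gripping the spindle and keeping it pressed home, as the spring would lift it again; leave the other glassware and containers where they are.

Things in the scene. Friction and masses are not known exactly. Their poses are not given: they have to be found in the camera images.
- jar: short round glass jar with a flat white screw cap, 50 mm in diameter and 85 mm tall (cap included), 0.11 to 0.22 kg, standing upright on the bench at the robot's left, loose. Origin: centre of its underside; z up along its axis.
- pad: flat round black rubber pad, 90 mm in diameter and 3 mm thick, fixed on the mixer's deck on one side or the other of it (it and the hub may change places). Origin: centre of its underside, on the deck.
- pad_top (a point): centre of the pad's upper face, 63 mm above the bench; z up.
- mixer: low white lab mixer, fixed: 240 mm (x) by 340 mm (y), its aluminium deck 60 mm above the bench, all flat but for pad, hub and vial. Origin: centre of its underside on the bench. Pad and hub stand on its y axis, 85 mm either side of the middle.
- hub: upright steel hub fixed on the mixer's deck, about 60 mm across and 45 mm tall, with a vertical bore 22.4 mm in diameter (the shaft is 20 mm) and one keyway slot 10.6 mm wide open to the bore along its whole height, reaching 18.5 mm from the axis. Origin: on the axis, at the deck; z up; the slot lies on its +x side. It does not turn: at the start the slot points away from the robot, within 1.2 rad.
- hub_mouth (a point): centre of the bore's mouth, on the hub's top face, 45 mm above the deck and 105 mm above the bench; axes as hub.
- plunger (a joint): spring plunger inside the bore: 0 when up, its top then 28 mm below the mouth; grows as it is pressed (m), up to 0.016. It pushes up with 4 N at 0 and 0.5 N more for each mm; with the spindle home it reads 0.014 and pushes with 11 N. It is not held: the spring comes back.
- spindle: loose keyed spindle, 0.24 to 0.36 kg: round steel shaft pointing down, a collar 48 mm in diameter and 6 mm thick, and above it a square aluminium head. It starts upright, its collar resting on the stand. Origin: on the axis at the collar's underside; z up; key on the +x side. Home in the hub, the collar lies on the hub's top face and the origin coincides with hub_mouth.
- spindle_head (a point): centre of the spindle's square head, 31 mm above the spindle's origin, where to grip: 28 by 28 mm, 50 mm tall (from 6 to 56 mm above the origin), its faces square to the spindle's x and y. A black line on its top, from the middle to the +x edge, and a nose 8 mm wide on the collar (to 32 mm from the axis) both point the way the key does: within 0.7 rad of straight away from the robot at the start.
- spindle_tip (a point): lower end of the spindle's shaft, 42 mm below the spindle's origin. The shaft is 20 mm in diameter; its lowest 8 mm taper to 10 mm. One key, 8 mm wide, on the +x side, runs from the collar's underside down 28 mm and reaches 16 mm from the axis; the lowest 14 mm of the shaft have no key.
- stand: fixed grey upright ring that parks the spindle: 64 mm outside and 35 mm inside diameter, 50 mm tall, on the bench at the robot's left; jar and stand may change places. Origin: centre of its underside.
- vial: small capped glass vial, 22 mm in diameter, 40 mm tall, on the mixer's deck near its front edge, between pad and hub. Leave it. Origin: centre of its underside.
- amber_bottle: amber glass bottle, 90 mm in diameter, 190 mm tall, on the bench behind. Leave it. Origin: centre of its underside.
- beaker: open glass beaker, 70 mm in diameter, 85 mm tall, on the bench behind. Leave it. Origin: centre of its underside.
- canister: plain steel canister, 44 mm in diameter, 70 mm tall, on the bench at the far left. Leave it. Origin: centre of its underside.
- flask: conical glass flask, 76 mm in diameter at the foot, 110 mm tall, on the bench at the back left. Leave it. Origin: centre of its underside.
- spray_bottle: slim white plastic bottle, 44 mm in diameter, 130 mm tall, on the bench at the right. Leave it. Origin: centre of its underside.
There are look-alikes about, which are no part of the job. Leave any blue or purple look-alike of the spindle alone. What is shaped like the jar but red is not meant.

How it is judged:
On the way, in this order (a step that is already met when the one before it is completed fails the run):
1. the jar stands upright and released on the pad (horizontal distance between jar and pad_top below 0.021 m and z of jar in the frame of pad_top between -0.004 and 0.006 m and angle between jar's own z axis and vertical below 0.1 rad and contact force between the fingers and jar below 0.1 N and linear speed of jar below 0.02 m/s), for 0.2 s.
2. the key has slipped into the slot: the shaft is more than 20 mm into the bore (z of spindle in the frame of hub_mouth below 0.022 m and horizontal distance between spindle and hub_mouth below 0.006 m and angle between spindle's own z axis and vertical below 0.12 rad), for 0.1 s.
At the end, for the whole second after the job is handed in: Jar upright (0.1 rad), released, within 21 mm of the pad centre. Spindle home in the hub: collar within 3.5 mm of the hub top, axis within 4 mm and 0.08 rad, key in the slot (0.2 rad), plunger pressed over 10 mm, the fingers still gripping the spindle with over 3 N (horizontal distance between jar and pad_top below 0.021 m and z of jar in the frame of pad_top between -0.004 and 0.006 m and angle between jar's own z axis and vertical below 0.1 rad and contact force between the fingers and jar below 0.1 N and z of spindle in the frame of hub_mouth below 0.0035 m and horizontal distance between spindle and hub_mouth below 0.004 m and angle between spindle's own z axis and vertical below 0.08 rad and angle between the x axis of spindle and the x axis of hub, either way round below 0.2 rad and value of joint plunger above 0.01 m and contact force between the fingers and spindle above 3 N); the arm keeps its last pose, push and grip.
It fails at once if the jar is let go more than 15 mm above the pad (z of jar in the frame of pad_top above 0.015 m and contact force between the fingers and jar below 0.01 N).
It fails at once if another vial, bottle, beaker, flask or canister is pushed away by more than 30 mm or tipped over (distance of any of vial, amber_bottle, beaker, canister, flask, spray_bottle from where it was at the start of the episode above 0.03 m or angle between any of vial, amber_bottle, beaker, canister, flask, spray_bottle's own z axis and vertical above 0.4 rad).
It also fails if it takes over 54 s, if anything falls off the work surface, if the arm or the gripper's body presses on something with over 40 N, if the wrist force passes 120 N, or if a joint passes its speed limit or range.

ROBOT

A 7-joint arm with a two-finger parallel gripper is mounted at the origin on the work surface. World frame = base frame: x ahead of the robot, y to its left, z up, the work surface at z = 0. Lengths are in m, angles in rad, forces in N, time in s.
With the tool pointing down it reaches from about 0.4 to 0.875 m from the base axis. Payload 4.4 kg.
Tool frame: the origin (TCP) lies midway between the tips of the shut fingers; the grasp point (between the pads) lies 19 mm behind it (grip_depth is the distance from the TCP to the grasp point, in m); z points along the fingers, y is the direction in which the jaws open and shut (so a half turn about z gives the same grasp; the last joint's range is limited). The gripper opens to 85 mm and grips with 20 to 120 N. Pads are 22 mm wide; open, the fingers measure 114 mm over their backs; the gripper's body (76 mm by 85 mm) begins 54 mm behind the grasp point. The pads swing forward as they close: fully open they stand 13 mm farther back than shut.
Start: joints at [1.23, 0.628, 0.038, 1.517, -0.027, 0.996, -0.02], TCP at [0.176, -0.626, 0.231] pointing down, gripper open.
Joint ranges: [-3.06, 3.06], [-0.37, 2.12], [-1.25, 1.32], [0.18, 2.47], [-1.1, 4.24], [0.23, 1.98], [-2.94, 2.94]. Speed limits (rad/s): [2.57, 2.57, 3.14, 3.14, 3.14, 3.14, 3.14].

INTERFACE

Orientations are given as a unit quaternion [x, y, z, w].
In Python, from workcell import * gives the robot as it stands.
- The arm moves only by the tool drive_tool, never from a script. Its argument "moves" is a list of rows, each a list of 5 numbers: the opening, from -1 (shut) to 1 (fully open), then the shift along the tool's x, y, z in cm, then the turn about the tool's z in rad. A call has 1 to 8 rows; each row is the pose to reach, as a shift and turn from the pose commanded when the call began, along the tool's axes at that moment; what a row does not reach only later rows make up. A row lasts 1/8 s, in which the tool goes at most 62.5 mm and 10.7 degrees, less where a joint would pass 70% of its speed; a pose out of reach is approached as far as the arm can. A call with a gripper value outside its range is refused whole. The fingers move at their own pace and stop on an object; "newtons" is the grip in N (left out, the last holds). Time passes only in rows, so rows that repeat a pose let the fingers close. It gives the time, the measured TCP pose, the force and the opening at its end, in the units of the state.
- get_state(): the state, without advancing time (a new reading comes with each control period).
- camera(name): name is "scene" or "top" or "wrist"; returns a dict with "image" (480x640x3 uint8, red, green, blue), "mtx" (3x3 intrinsics, pixels), "k1" (the pictures are not rectified: a ray, as slopes to the right and down, at radius r is drawn at 1 + k1 r^2 times it, then the intrinsics apply), "xyz" and "rotation" of the camera in the world; the wrist camera has in their place "hand_eye" (4x4, takes a point from camera to tool coordinates, whose origin is the TCP and whose axes are the flange's). Camera axes: x right, y down, z forward; pixel columns grow to the right and rows downward; lengths in m; the calibration is good to about 2 mm. A picture is of the moment at which its call begins: read the wrist's pose just before it. There is no depth.
- close_job(): hands the job in, once; it reports no verdict.
The state is a dict: "t": time; "q": joint angles; "joint_vel": joint speeds; "joint_efforts": joint torques, N m; "position": TCP position; "ee_rot": TCP orientation; "ft_force": force on the tool from outside, world axes, zero at the start; "ft_torque": the same for the moment, N m; "gripper_width": finger opening in m.
Only numpy, scipy, OpenCV 4.12 (cv2) and the standard library are available. Lean on these libraries where they do the work, as an engineer would, in place of code of your own. Each camera call takes 0.05 s, during which the arm holds its last target.

## Working session

There is one attempt and no reset: what is moved stays moved. The work goes in short steps, Python scripts to look and compute and a tool call to move; the robot and the scene stay as the last step left them, time stands still between calls to the robot, and variables do not carry over. Pictures are saved under pics/ and viewed, and the job is handed in when it is done.

Besides the shell and the picture viewer there is one more tool, called after ">>>" in YAML: its name, and indented under it one key for each argument. drive_tool: Moves the arm, as the interface text tells. Its arguments: {"type":"object","properties":{"moves":{"type":"array","items":{"type":"array","items":{"type":"number"}}},"newtons":{"type":"number"}},"required":["moves"]}

```bash
mkdir -p pics; ls; python3 - <<'E'
from workcell import *
import cv2
s=get_state()
for k in s: print(k,s[k])
for n in ("scene","top","wrist"):
    c=camera(n); cv2.imwrite(f"pics/{n}0.png",c["image"][:,:,::-1])
    for k in c:
        if k!="image": print(n,k,c[k])
E
```

```text
pics
t 0.0
q [ 1.23020453  0.629359    0.0384526   1.51836785 -0.02699881  0.99628986
 -0.02004322]
joint_vel [ 8.30752075e-04  3.83937011e-05 -1.07242055e-03  2.04286818e-04
  1.85357468e-03 -9.44562284e-04  6.25824418e-04]
joint_efforts [-8.51613913e-04 -5.63407445e+01  1.22606378e+00 -1.93445778e+01
  1.09918742e-02  1.07108787e-02 -6.07511694e-06]
position [ 0.17622752 -0.62500692  0.23038099]
ee_rot [ 9.90579078e-01  1.36938610e-01 -1.46882500e-04 -9.41467602e-04]
ft_force [-0.34019392  0.56865806  0.38866355]
ft_torque [ 0.02318271 -0.03734006  0.0003706 ]
gripper_width 0.08550706915305938
scene mtx [[584.16614656   0.         318.88156171]
 [  0.         584.16614656 248.98196447]
 [  0.           0.           1.        ]]
scene k1 -0.09397544709278531
scene xyz [ 1.31801665 -0.15684868  1.12106142]
scene rotation [ 0.7579552   0.57390234 -0.19312641 -0.24257413]
top mtx [[587.91163813   0.         312.47435367]
 [  0.         587.91163813 233.81116944]
 [  0.           0.           1.        ]]
top k1 -0.16357702446072409
top xyz [0.45869377 0.00616469 1.56126602]
top rotation [-0.69682417  0.71618979 -0.02323457  0.03111934]
wrist mtx [[374.00859382   0.         317.05475628]
 [  0.         374.00859382 239.00632324]
 [  0.           0.           1.        ]]
wrist k1 -0.0485181770215182
wrist hand_eye [[ 8.21930782e-04 -9.64832904e-01 -2.62862685e-01  6.67096007e-02]
 [ 9.99998382e-01  1.21356129e-03 -1.32751596e-03  4.47060006e-05]
 [ 1.59983106e-03 -2.62861169e-01  9.64832341e-01 -1.43357169e-01]
 [ 0.00000000e+00  0.00000000e+00  0.00000000e+00  1.00000000e+00]]
```

View pics/top0.png

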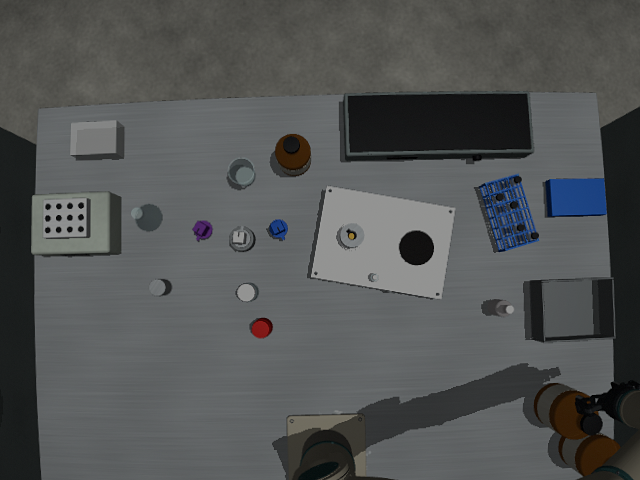

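View pics/scene0.png

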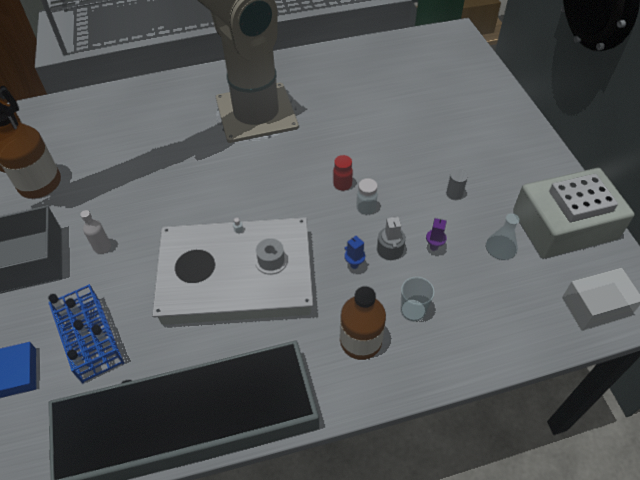

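The top view shows the white-capped jar at (247,292) and a red look-alike at (262,328). The aluminium spindle in its grey ring is at (242,238), with purple (203,230) and blue (279,229) look-alikes beside it. The hub is at (351,236), the pad at (416,248) and the vial at (373,278). The jar is the white one and the spindle is the bare aluminium one. I'll confirm both with a crop.

```bash
cat > h.py <<'E'
from workcell import *
import numpy as np, cv2
from scipy.spatial.transform import Rotation as R
def save(n,img): cv2.imwrite(f"pics/{n}.png",img[:,:,::-1])
def dist(c): return np.array([c["k1"],0,0,0,0],float)
def pose(c,s=None):
    if "xyz" in c: return R.from_quat(c["rotation"]).as_matrix(),np.array(c["xyz"])
    T=np.eye(4);T[:3,:3]=R.from_quat(s["ee_rot"]).as_matrix();T[:3,3]=s["position"]
    W=T@c["hand_eye"]; return W[:3,:3],W[:3,3]
def ray(c,uv,s=None):
    p=np.array(uv,float).reshape(-1,1,2)
    # model: drawn = (1+k1 r^2)*slope == OpenCV
    n=cv2.undistortPointsIter(p,c["mtx"],dist(c),None,None,(3,100,1e-12)).reshape(-1,2)
    M,o=pose(c,s); return o,np.c_[n,np.ones(len(n))]@M.T
def at_z(c,uv,z,s=None):
    o,d=ray(c,uv,s); return o+d*((z-o[2])/d[:,2:3])
def proj(c,P,s=None):
    M,o=pose(c,s); P=np.array(P,float).reshape(-1,3)
    return cv2.projectPoints(P,cv2.Rodrigues(M.T)[0],-M.T@o,c["mtx"],dist(c))[0].reshape(-1,2)
E
python3 - <<'E'
from h import *
c=camera("top"); im=c["image"]
a=cv2.resize(im[200:345,185:300],None,fx=5,fy=4.1,interpolation=cv2.INTER_CUBIC)
a=cv2.resize(im[205:340,190:300],None,fx=4.4,fy=4.4,interpolation=cv2.INTER_CUBIC)
b=cv2.resize(im[180:305,305:460],None,fx=4.8,fy=4.8,interpolation=cv2.INTER_CUBIC)
save("ca",a);save("cb",b)
for nm,uv,z in [("jar",(247,292),.085),("spindle",(242,235),.106),("hub",(351,236),.105),("pad",(416.5,248),.063),("vial",(373,278),.1),("red",(262,328),.085),("blue",(279,228),.1),("purple",(203,229),.1),("base",(326,455),0)]:
    print(nm,at_z(c,[uv],z)[0].round(4))
E
```

```text
jar [0.4307 0.1895 0.085 ]
spindle [0.5729 0.1965 0.106 ]
hub [ 0.563  -0.0746  0.105 ]
pad [ 0.5305 -0.2438  0.063 ]
vial [ 0.4573 -0.1263  0.1   ]
red [0.3397 0.1538 0.085 ]
blue [0.5884 0.1042 0.1   ]
purple [0.5913 0.2958 0.1   ]
base [-0.0097  0.002   0.    ]
```

View pics/ca.png

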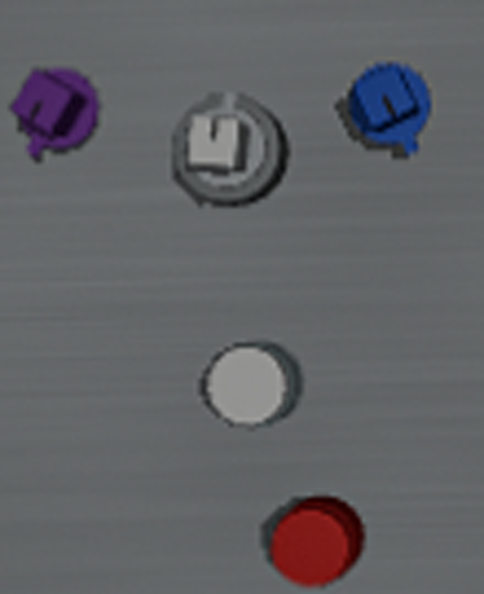

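View pics/cb.png

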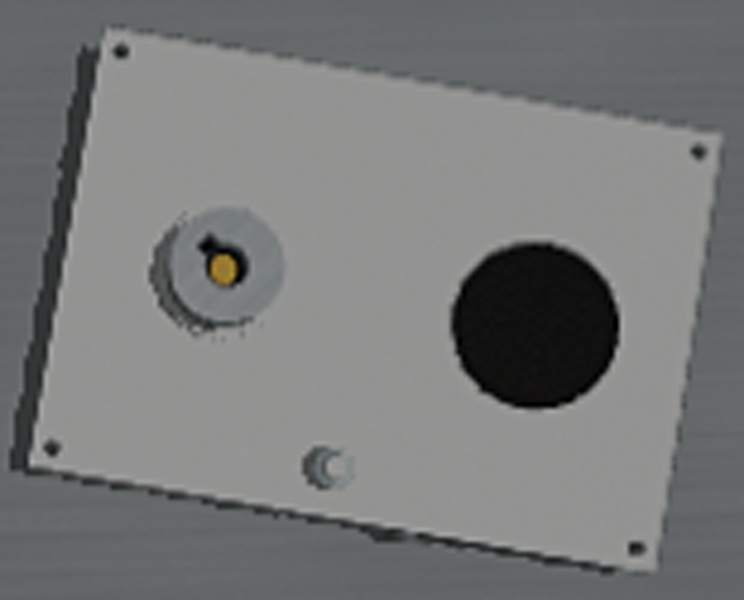

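The crop confirms both: the plain white-capped jar at (247,292), and the aluminium spindle in the grey ring with its line pointing away from the robot. The hub slot points up-left in the picture. Next I move towards the jar.

>>> drive_tool:
  moves:
    - [1,41,-27,-2,0]
    - [1,41,-27,-2,0]
    - [1,41,-27,-2,0]
    - [1,41,-27,-2,0]
    - [1,41,-27,-2,0]
    - [1,41,-27,-2,0]
    - [1,41,-27,-2,0]
    - [1,41,-27,-2,0]

```text
t: 1.2
position: [0.4993, -0.2522, 0.2515]
ee_rot: [0.99, 0.138, 0.0, -0.0]
ft_force: [0.7, -0.0, 0.6]
gripper_width: 0.0855
```

```bash
python3 - <<'E'
from h import *
s=get_state();c=camera("wrist");save("w1",c["image"])
for P in [(0.5305,-0.2438,.063),(.563,-.0746,.105)]: print(proj(c,P,s))
E
```

```text
[[318.06056384 177.76684126]]
[[109.29489007  79.04168244]]
```

View pics/w1.png

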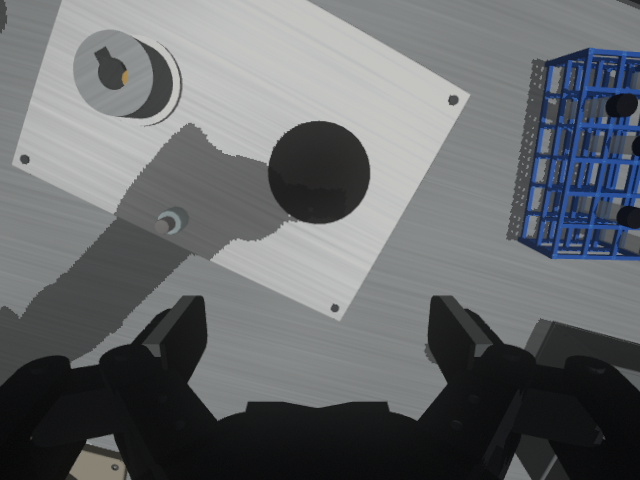

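>>> drive_tool:
  moves:
    - [1,5,-44,0,0]
    - [1,5,-44,0,0]
    - [1,5,-44,0,0]
    - [1,5,-44,0,0]
    - [1,5,-44,0,0]
    - [1,5,-44,0,0]
    - [1,5,-44,0,0]
    - [1,5,-44,0,0]

```text
t: 2.25
position: [0.4251, 0.1877, 0.2514]
ee_rot: [0.99, 0.142, 0.0, -0.001]
ft_force: [-0.3, -0.9, -0.3]
gripper_width: 0.085
```

```bash
python3 - <<'E'
from h import *
s=get_state();c=camera("wrist");save("w2",c["image"])
print(s["position"],s["ee_rot"])
for P in [(0.4307,0.1895,.085)]: print(proj(c,P,s))
E
```

```text
[0.4251474  0.18773253 0.25143031] [ 9.89936358e-01  1.41507545e-01  1.84602155e-04 -1.26037845e-03]
[[317.84547501 212.21219954]]
```

View pics/w2.png

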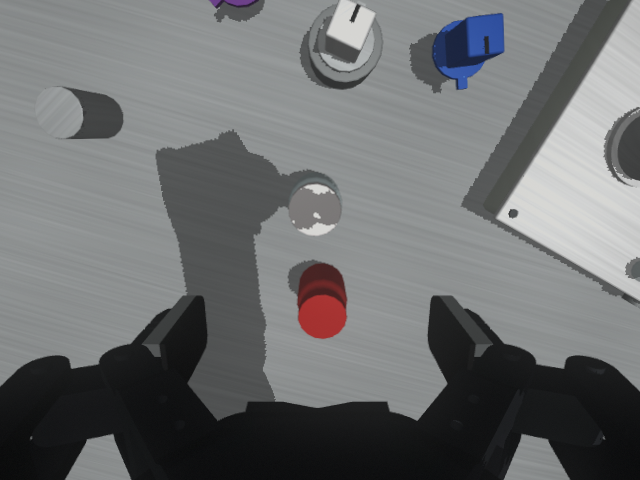

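The wrist view shows the jar's white cap at (315,209), the red jar at (322,316), and the spindle at (350,30). In the earlier view the pad was at (319,172) and the hub at (113,74), with its slot at about (103,52).

```bash
python3 - <<'E'
from h import *
s=get_state();c=camera("wrist")
print("jar",at_z(c,[(315,209)],.085,s))
print("red",at_z(c,[(322,316)],.085,s))
print("spindle top",at_z(c,[(350,31)],.106,s))
s1=dict(position=[.4993,-.2522,.2515],ee_rot=[.99041,.138,0,0])
print("pad",at_z(c,[(319,172.5)],.063,s1),"hub",at_z(c,[(113,74),(103,52)],.105,s1))
M=R.from_quat(s["ee_rot"]).as_matrix(); d=at_z(c,[(315,209)],.085,s)[0]-s["position"]; print("tool delta cm",M.T@d*100, M)
E
```

```text
jar [[0.43319355 0.19001346 0.085     ]]
red [[0.34000145 0.15657415 0.085     ]]
spindle top [[0.56639577 0.20253128 0.106     ]]
pad [[ 0.53509101 -0.24332589  0.063     ]] hub [[ 0.56702176 -0.0767457   0.105     ]
 [ 0.58014251 -0.06704855  0.105     ]]
tool delta cm [ 0.84734701 -0.21279687 16.62917855] [[ 9.60858050e-01  2.77041126e-01 -1.49339068e-04]
 [ 2.77041134e-01 -9.60857537e-01  1.00158161e-03]
 [ 1.33985728e-04 -1.00375082e-03 -9.99999487e-01]]
```

>>> drive_tool:
  moves:
    - [1,0.8,-0.2,5,0]
    - [1,0.8,-0.2,10,0]
    - [1,0.8,-0.2,14,0]
    - [1,0.8,-0.2,17,0]
    - [1,0.8,-0.2,19.5,0]
    - [1,0.8,-0.2,21.5,0]
    - [1,0.8,-0.2,22.3,0]
    - [1,0.8,-0.2,22.3,0]
  newtons: 25

```text
t: 3.35
position: [0.434, 0.1854, 0.0282]
ee_rot: [0.991, 0.136, -0.0, 0.0]
ft_force: [0.2, -0.0, 0.1]
gripper_width: 0.0858
```

>>> drive_tool:
  moves:
    - [-1,0,0,0,0]
    - [-1,0,0,0,0]
    - [-1,0,0,0,0]
    - [-1,0,0,0,0]
    - [-1,0,0,0,0]
    - [-1,0,0,0,0]
  newtons: 25

```text
t: 4.1
position: [0.4343, 0.1872, 0.0293]
ee_rot: [0.991, 0.137, 0.001, -0.0]
ft_force: [-0.9, 0.0, 5.4]
gripper_width: 0.0489
```

>>> drive_tool:
  moves:
    - [-1,0,0,-1,0]
    - [-1,0,0,-3,0]
    - [-1,0,0,-6,0]
    - [-1,0,0,-10,0]
    - [-1,0,0,-14,0]
    - [-1,0,0,-16,0]
    - [-1,0,0,-16,0]
  newtons: 30

```text
t: 4.97
position: [0.4345, 0.1869, 0.1901]
ee_rot: [0.991, 0.137, 0.002, -0.001]
ft_force: [0.1, -0.2, -0.9]
gripper_width: 0.0485
```

```bash
python3 - <<'E'
from h import *
s=get_state();c=camera("wrist");save("w3",c["image"])
print(s["position"],s["ee_rot"],s["ft_force"],s["gripper_width"])
M=R.from_quat(s["ee_rot"]).as_matrix(); print(M.T@(np.array([.533,-.2436,0])-s["position"]))
E
```

```text
[0.43446415 0.18691937 0.190116  ] [ 9.90588147e-01  1.36862048e-01  1.90542131e-03 -5.20977001e-04] [ 0.12932241 -0.18502792 -0.94201237] 0.04850963795559727
[-0.0226346   0.44120588  0.18980353]
```

View pics/w3.png

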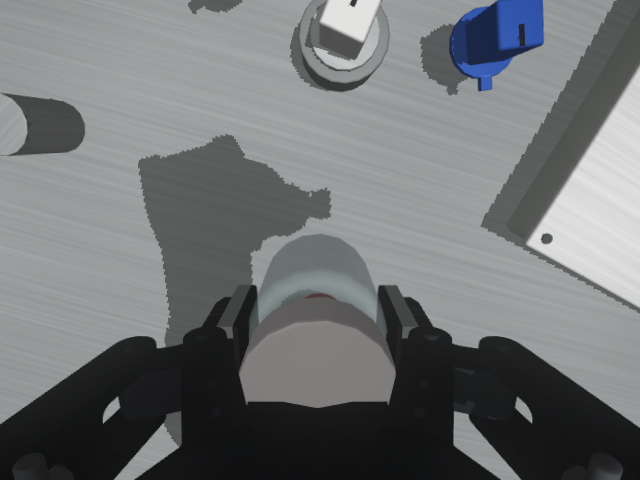

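The wrist view shows the jar held upright, cap centred between the fingers at about (317,360). Next I carry it over the pad.

>>> drive_tool:
  moves:
    - [-1,0,4,0,0]
    - [-1,-1,10,0,0]
    - [-1,-1,16,0,0]
    - [-1,-2,22,0,0]
    - [-1,-2,28,0,0]
    - [-1,-2.2,34,0,0]
    - [-1,-2.3,40,0,0]
    - [-1,-2.3,44.1,0,0]

```text
t: 6.02
position: [0.5301, -0.2472, 0.1865]
ee_rot: [0.991, 0.136, -0.001, -0.0]
ft_force: [0.1, 0.7, -1.4]
gripper_width: 0.0485
```

>>> drive_tool:
  moves:
    - [-1,0,0,0,0]
    - [-1,0,0,3,0]
    - [-1,0,0,6,0]
    - [-1,0,0,7.5,0]
    - [-1,0,0,7.5,0]

```text
t: 6.65
position: [0.5302, -0.2429, 0.1119]
ee_rot: [0.991, 0.137, -0.001, -0.001]
ft_force: [-1.4, -0.4, -1.0]
gripper_width: 0.049
```

```bash
python3 - <<'E'
from h import *
s=get_state();c=camera("wrist");save("w4",c["image"])
t=camera("top");save("t4",cv2.resize(t["image"][180:320,330:480],None,fx=5,fy=4,interpolation=2))
print(s["position"],s["ee_rot"],s["ft_force"],s["gripper_width"])
E
```

```text
[ 0.53017289 -0.24290964  0.11192133] [ 9.90512917e-01  1.37408793e-01 -1.42553163e-03 -9.76271678e-04] [-1.41157425 -0.43924274 -0.9581943 ] 0.04901044020966663
```

View pics/w4.png

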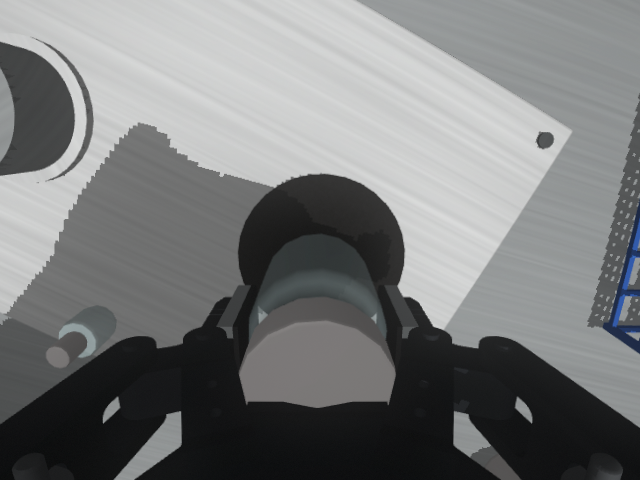

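```bash
python3 - <<'E'
from h import *
s=get_state();c=camera("wrist")
P=at_z(c,[(321,174),(239,250),(404,250)],.063,s)
M=R.from_quat(s["ee_rot"]).as_matrix(); print(((P-s["position"])@M*1000).round(1))
E
```

```text
[[ 48.5   1.8  50.8]
 [  7.6 -42.7  50.8]
 [  7.7  47.1  50.8]]
```

>>> drive_tool:
  moves:
    - [-1,0.4,0.2,0.5,0]
    - [-1,0.4,0.2,1.0,0]
    - [-1,0.4,0.2,1.4,0]
    - [-1,0.4,0.2,1.7,0]
    - [-1,0.4,0.2,1.9,0]
    - [-1,0.4,0.2,1.9,0]

```text
t: 7.55
position: [0.5355, -0.2449, 0.0942]
ee_rot: [0.991, 0.137, -0.0, -0.0]
ft_force: [0.3, -0.5, -1.0]
gripper_width: 0.0486
```

>>> drive_tool:
  moves:
    - [-1,0,0,0.1,0]
    - [-1,0,0,0.2,0]
    - [-1,0,0,0.2,0]

```text
t: 7.92
position: [0.5356, -0.2449, 0.0924]
ee_rot: [0.991, 0.137, 0.0, 0.0]
ft_force: [-0.1, -0.2, 0.3]
gripper_width: 0.0482
```

>>> drive_tool:
  moves:
    - [-1,0,0,0.05,0]
    - [0.6,0,0,0.05,0]
    - [1,0,0,0.05,0]
    - [1,0,0,0.05,0]
    - [1,0,0,0.05,0]

```text
t: 8.55
position: [0.5356, -0.2449, 0.0918]
ee_rot: [0.991, 0.137, -0.0, -0.0]
ft_force: [1.1, 0.0, -0.5]
gripper_width: 0.0852
```

>>> drive_tool:
  moves:
    - [1,0,0,-0.5,0]
    - [1,0,0,-3,0]
    - [1,0,0,-8,0]
    - [1,0,0,-13,0]
    - [1,0,0,-16,0]
    - [1,0,0,-16,0]

```text
t: 9.3
position: [0.5372, -0.2455, 0.255]
ee_rot: [0.991, 0.137, 0.003, 0.002]
ft_force: [0.0, 0.1, -0.7]
gripper_width: 0.0854
```

```bash
python3 - <<'E'
from h import *
s=get_state();c=camera("wrist");save("w5",c["image"])
print(s["position"],s["ee_rot"],s["ft_force"],s["gripper_width"])
E
```

```text
[ 0.53718466 -0.24553734  0.2549937 ] [0.99057955 0.13690232 0.00270997 0.00160262] [ 0.02090138  0.14965521 -0.66546296] 0.08543685267092326
```

View pics/w5.png

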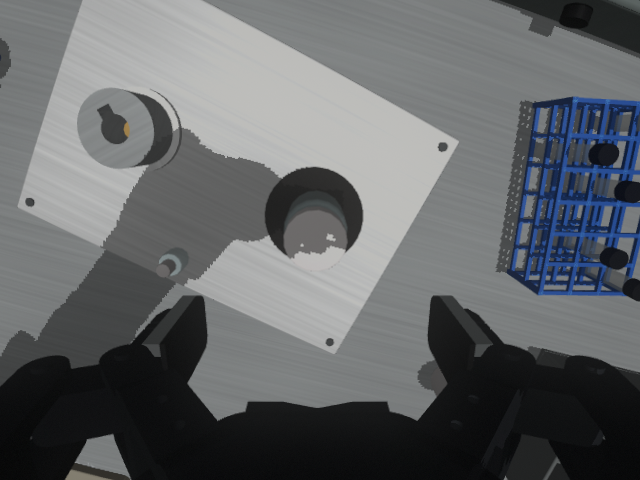

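The jar stands upright on the pad, cap at about (315,239) and pad at (314,215). The hub is at (116,128) with its slot at about (105,110). I'll check the numbers.

```bash
python3 - <<'E'
from h import *
s=get_state();c=camera("wrist");im=c["image"]
print("cap",at_z(c,[(315.5,239)],.148,s),"pad",at_z(c,[(314,215.5)],.063,s))
save("h5",cv2.resize(im[70:190,60:200],None,fx=5,fy=5,interpolation=cv2.INTER_CUBIC))
M=R.from_quat(s["ee_rot"]).as_matrix(); print("to above spindle",M.T@(np.array([.52,.20,.255])-s["position"])*100)
E
```

```text
cap [[ 0.53493941 -0.24411691  0.148     ]] pad [[ 0.53364092 -0.24270703  0.063     ]]
to above spindle [ 10.53459374 -43.27173209  -0.24394913]
```

View pics/h5.png

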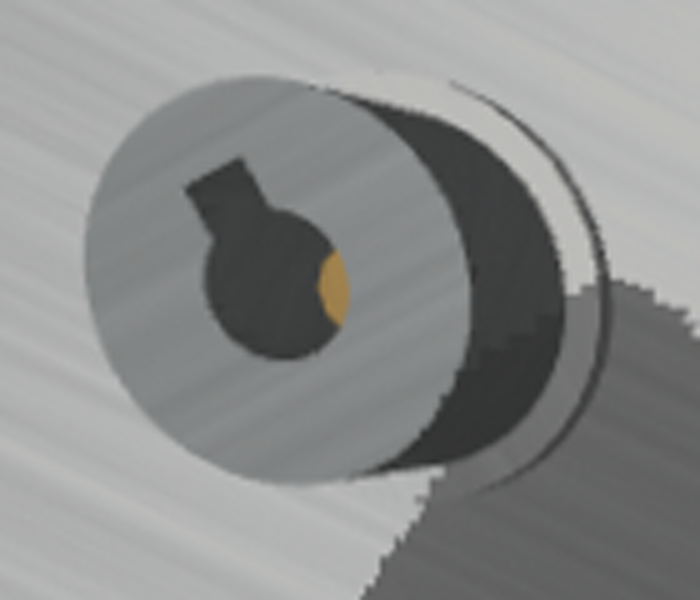

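The jar is within about 2 mm of the pad centre. Next I go over the hub for a straight-down look.

>>> drive_tool:
  moves:
    - [1,3,-6,0,0]
    - [1,6,-12,0,0]
    - [1,7.3,-15.6,0,0]
    - [1,7.3,-15.6,0,0]
    - [1,7.3,-15.6,0,0]

```text
t: 10.02
position: [0.5627, -0.0757, 0.2507]
ee_rot: [0.991, 0.137, -0.001, 0.0]
ft_force: [0.8, -0.2, 0.2]
gripper_width: 0.0855
```

```bash
python3 - <<'E'
from h import *
s=get_state();c=camera("wrist");im=c["image"]
print(s["position"],s["ee_rot"])
p=proj(c,[[.565,-.0757,.105]],s)[0].round().astype(int);print(p)
u,v=p; save("h6",cv2.resize(im[v-50:v+50,u-60:u+60],None,fx=6,fy=6,interpolation=cv2.INTER_CUBIC))
E
```

```text
[ 0.56270492 -0.07574446  0.25065088] [ 9.90597329e-01  1.36803709e-01 -1.27261165e-03  2.37910427e-04]
[318 221]
```

View pics/h6.png

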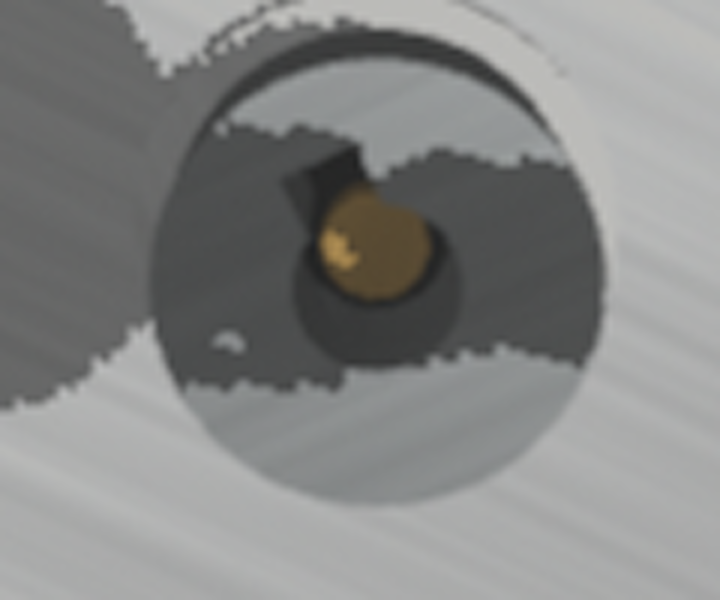

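```bash
python3 - <<'E'
from h import *
s=get_state();c=camera("wrist")
f=lambda x,y:(258+x/6-.42,171+y/6-.42)
P=at_z(c,[f(377,282),f(378,285),f(283,180),f(358,145),f(150,282),f(605,282)],.105,s)
print(P.round(4))
ce=P[0]; m=(P[2]+P[3])/2; d=m-ce; print("len",np.linalg.norm(d),"yaw",np.arctan2(d[1],d[0]),"width",np.linalg.norm(P[2]-P[3]), "yaw2",np.arctan2(*(P[3]-P[2])[[1,0]])+np.pi/2)
M=R.from_quat(s["ee_rot"]).as_matrix();print("tool yaw",np.arctan2(M[1,0],M[0,0]), "hub in tool mm",M.T@(ce-s["position"])*1000, "d in tool",M.T@d*1000)
# top camera estimates
t=camera("top");print("top hub",at_z(t,[(305+228/4.8-.4,180+265.5/4.8-.4)],.105).round(4))
# mixer edges direction (top) -> holes
H=[(121,51),(698,152),(52,447),(636,547)]
Q=at_z(t,[(305+x/4.8-.4,180+y/4.8-.4) for x,y in H],.06);print(Q.round(4),Q.mean(0), "mixer yaw",np.arctan2(*(Q[0]-Q[2])[[1,0]]),np.arctan2(*(Q[0]-Q[1])[[1,0]])-np.pi/2)
print("to spindle",M.T@(np.array([.55,.20,.255])-s["position"])*100)
E
```

```text
[[ 0.5684 -0.0775  0.105 ]
 [ 0.568  -0.0777  0.105 ]
 [ 0.5781 -0.062   0.105 ]
 [ 0.5851 -0.0702  0.105 ]
 [ 0.5603 -0.0487  0.105 ]
 [ 0.5765 -0.1064  0.105 ]]
len 0.017465601104295434 yaw 0.7097477256011931 width 0.01077057140297954 yaw2 0.7124959431112502
tool yaw 0.2728662910574475 hub in tool mm [  5.44143504   2.28450946 145.87138079] d in tool [15.82511754 -7.38995655 -0.03766837]
top hub [[ 0.5656 -0.0774  0.105 ]]
[[ 0.686  -0.0263  0.06  ]
 [ 0.6231 -0.3358  0.06  ]
 [ 0.4749  0.0165  0.06  ]
 [ 0.4124 -0.2932  0.06  ]] [ 0.54909977 -0.15971047  0.06      ] mixer yaw -0.20022978090375165 -0.20046004098852088
to spindle [  6.2204799  -26.98000331  -0.43765854]
```

Hub top centre is about (0.567,-0.077), from the wrist and top cameras and the mixer's corner screws, which agree to about 3 mm. The slot yaw is about 0.71 rad. Next I go over the spindle.

>>> drive_tool:
  moves:
    - [1,2,-6,0,0]
    - [1,3,-12,0,0]
    - [1,5,-18,0,0]
    - [1,7,-23,0,0]
    - [1,7.7,-26.6,0,0]
    - [1,7.7,-26.6,0,0]
    - [1,7.7,-26.6,0,0]

```text
t: 11.05
position: [0.5659, 0.1999, 0.2516]
ee_rot: [0.991, 0.136, -0.0, 0.001]
ft_force: [0.9, -1.4, -0.1]
gripper_width: 0.0857
```

```bash
python3 - <<'E'
from h import *
s=get_state();c=camera("wrist");im=c["image"];save("w7",im)
print(s["position"],s["ee_rot"],s["q"])
p=proj(c,[[.57,.2,.106]],s)[0].round().astype(int);print(p)
u,v=p; save("h7",cv2.resize(im[v-60:v+60,u-70:u+70],None,fx=5,fy=5,interpolation=cv2.INTER_CUBIC))
E
```

```text
[0.5658893  0.19991615 0.25155597] [ 9.90729075e-01  1.35850249e-01 -1.91288646e-04  7.56592769e-04] [-0.30329814  0.53631939 -0.13197324  1.63506502  0.08287642  0.97642116
 -1.7617032 ]
[319 219]
```

View pics/h7.png

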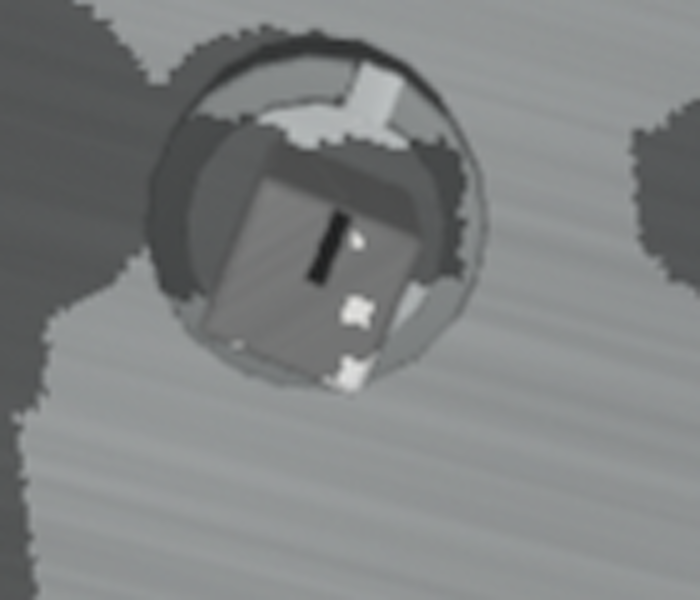

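View pics/w7.png

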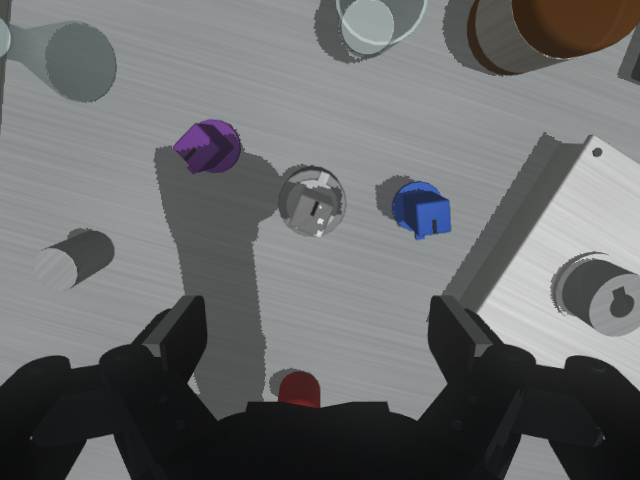

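The spindle's head top is centred at about (311,215), with its line running up-right. The blue look-alike is at (430,215) and the purple one at (207,147). Neither is to be touched.

```bash
python3 - <<'E'
from h import *
s=get_state();c=camera("wrist")
f=lambda x,y:(249+x/5-.4,159+y/5-.4)
P=at_z(c,[f(267,177),f(420,238),f(358,392),f(203,328),f(316,283),f(343,210)],.106,s)
ce=P[:4].mean(0);a=lambda d:np.arctan2(d[1],d[0])
print(ce, [np.linalg.norm(P[i]-P[(i+1)%4]).round(4) for i in range(4)])
print("yaws",a(P[0]-P[3]),a(P[1]-P[2]),a(P[0]-P[1])-np.pi/2,a(P[3]-P[2])-np.pi/2,"line",a(P[5]-P[4]))
n=at_z(c,[f(380,85)],.053,s)[0];
M=R.from_quat(s["ee_rot"]).as_matrix();print("nose",a(n-ce),np.linalg.norm(n-ce),"tool yaw",a(M[:,0]),"tool delta",M.T@(ce-s["position"])*1000)
print("ring",at_z(c,[f(317,212)],.05,s))
E
```

```text
[0.57147656 0.20604372 0.106     ] [np.float64(0.0257), np.float64(0.0267), np.float64(0.0267), np.float64(0.0262)]
yaws -0.13575750470139822 -0.09665417853026935 -0.11004150513126931 -0.1311698009553932 line -0.07883014514450237
nose -0.14773617105943287 0.060161355163015025 tool yaw 0.27157293587244075 tool delta [  7.12765707  -5.13820309 145.63394908]
ring [[0.57363294 0.20658163 0.05      ]]
```

>>> drive_tool:
  moves:
    - [0.4,0.7,-0.5,2,0.15]
    - [0.4,0.7,-0.5,4,0.3]
    - [0.4,0.7,-0.5,6,0.39]
    - [0.4,0.7,-0.5,9,0.39]
    - [0.4,0.7,-0.5,10.5,0.39]
    - [0.4,0.7,-0.5,10.5,0.39]

```text
t: 11.9
position: [0.5705, 0.2075, 0.146]
ee_rot: [0.998, -0.058, -0.001, 0.001]
ft_force: [-0.3, 0.5, 0.2]
gripper_width: 0.0597
```

```bash
python3 - <<'E'
from h import *
s=get_state();c=camera("wrist");im=c["image"];save("w8",im)
print(s["position"],s["ee_rot"],s["gripper_width"])
E
```

```text
[0.57053367 0.20750244 0.14603797] [ 9.98300659e-01 -5.82644418e-02 -8.60799923e-04  5.54848849e-04] 0.059714735120183916
```

View pics/w8.png

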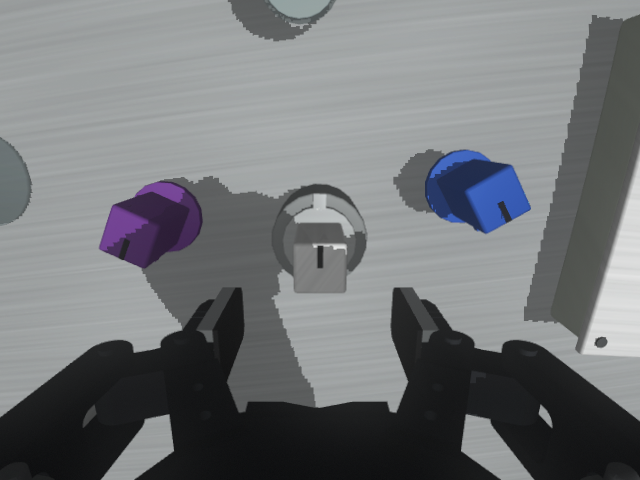

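The head is square to the jaws, with its line vertical at (320,256) and its top centred at about (320,268).

```bash
python3 - <<'E'
from h import *
s=get_state();c=camera("wrist");im=c["image"]
M=R.from_quat(s["ee_rot"]).as_matrix()
for z in (.106,):
  P=at_z(c,[(320,268),(294,293),(346,293),(294,244),(346,244)],z,s);print(((P-s["position"])@M*1000).round(1))
print("ring",((at_z(c,[(319.5,233)],.05,s)-s["position"])@M*1000).round(1))
E
```

```text
[[  0.7   1.3  41. ]
 [-13.5 -12.6  41. ]
 [-13.4  15.1  41. ]
 [ 13.7 -12.1  41. ]
 [ 13.7  14.6  41. ]]
ring [[ 5.2  1.3 97. ]]
```

>>> drive_tool:
  moves:
    - [0.4,0.1,0.1,3,0]
    - [0.4,0.1,0.1,6,0]
    - [0.4,0.1,0.1,7.5,0]
    - [0.4,0.1,0.1,8.3,0]
    - [0.4,0.1,0.1,8.3,0]

```text
t: 12.62
position: [0.572, 0.2077, 0.0642]
ee_rot: [0.998, -0.058, 0.0, -0.0]
ft_force: [0.3, 0.4, 0.3]
gripper_width: 0.0599
```

>>> drive_tool:
  moves:
    - [-1,0,0,0,0]
    - [-1,0,0,0,0]
    - [-1,0,0,0,0]
    - [-1,0,0,0,0]
    - [-1,0,0,0,0]
  newtons: 80

```text
t: 13.25
position: [0.5725, 0.2076, 0.0649]
ee_rot: [0.998, -0.058, 0.001, -0.0]
ft_force: [0.1, -1.8, 6.0]
gripper_width: 0.0271
```

>>> drive_tool:
  moves:
    - [-1,0,0,-1,0]
    - [-1,0,0,-3,0]
    - [-1,0,0,-6,0]
    - [-1,0,0,-10,0]
    - [-1,0,0,-13,0]
    - [-1,0,0,-14,0]
    - [-1,0,0,-14,0]

```text
t: 14.12
position: [0.5715, 0.2075, 0.2038]
ee_rot: [0.998, -0.058, -0.0, -0.0]
ft_force: [1.0, 0.7, -3.5]
gripper_width: 0.0273
```

```bash
python3 - <<'E'
from h import *
s=get_state();c=camera("wrist");im=c["image"];save("w9",im)
print(s["position"],s["ee_rot"],s["ft_force"],s["gripper_width"])
M=R.from_quat(s["ee_rot"]).as_matrix();print(M.T@(np.array([.567,-.077,.205])-s["position"])*100, "yaw",np.arctan2(M[1,0],M[0,0]))
E
```

```text
[0.57146811 0.20754934 0.20375289] [ 9.98341571e-01 -5.75682766e-02 -1.61763794e-05 -1.59060847e-05] [ 0.9771457   0.70573511 -3.49625488] 0.027256511030188547
[ 2.82691567 28.3176842  -0.1256541 ] yaw -0.11520024352950095
```

View pics/w9.png

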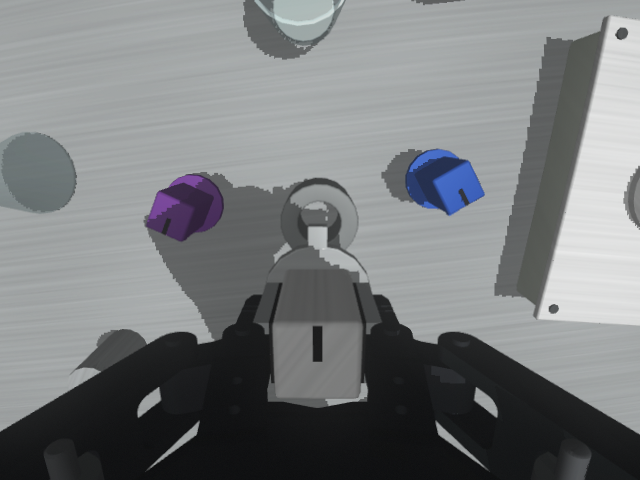

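```bash
python3 - <<'E'
from h import *
s=get_state();c=camera("wrist");im=c["image"]
M=R.from_quat(s["ee_rot"]).as_matrix()
z=s["position"][2]+.041
P=at_z(c,[(317.5,358),(273,321),(361,320),(273,396),(362,397),(317.5,327),(317.5,360)],z,s);print(((P-s["position"])@M*1000).round(1))
E
```

```text
[[  0.2  -0.  -41. ]
 [ 13.  -13.5 -41. ]
 [ 13.4  13.1 -41. ]
 [-14.  -14.4 -41. ]
 [-14.3  14.4 -41. ]
 [ 11.   -0.  -41. ]
 [ -0.5  -0.  -41. ]]
```

>>> drive_tool:
  moves:
    - [-1,0.4,5,-1,-0.15]
    - [-1,0.8,10,-1,-0.3]
    - [-1,1.2,15,-1,-0.45]
    - [-1,1.6,20,-1,-0.6]
    - [-1,2.4,25,-1,-0.75]
    - [-1,2.8,28.3,-1,-0.826]
    - [-1,2.8,28.3,-1,-0.826]
    - [-1,2.8,28.3,-1,-0.826]

```text
t: 15.22
position: [0.5664, -0.0758, 0.2127]
ee_rot: [0.938, 0.348, -0.001, -0.001]
ft_force: [0.6, 0.5, -3.5]
gripper_width: 0.0268
```

```bash
python3 - <<'E'
from h import *
s=get_state();c=camera("wrist");im=c["image"];save("w10",im)
print(s["position"],s["ee_rot"],s["q"],s["ft_force"],s["gripper_width"])
c=camera("scene");save("s10",cv2.resize(c["image"][150:330,180:400],None,fx=3.5,fy=3.3,interpolation=2))
E
```

```text
[ 0.56637327 -0.07579496  0.21272527] [ 9.37518990e-01  3.47931981e-01 -6.88334225e-04 -1.00297618e-03] [ 0.25517027  0.5472415  -0.26065236  1.75575588  0.1755752   0.86345254
 -0.94389105] [ 0.55496318  0.47173863 -3.50725886] 0.026820416872496027
```

View pics/w10.png

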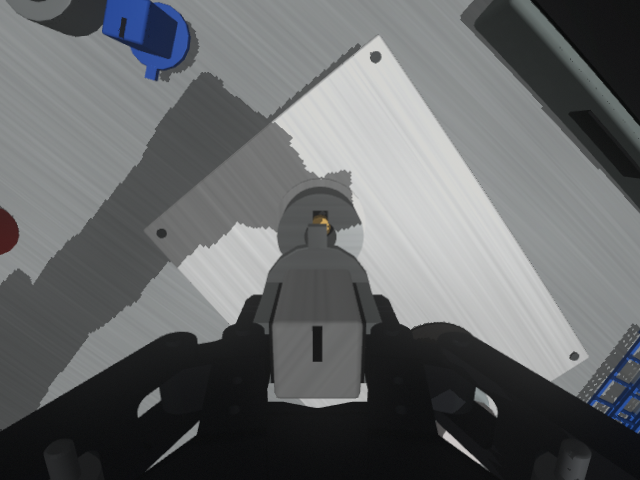

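View pics/s10.png

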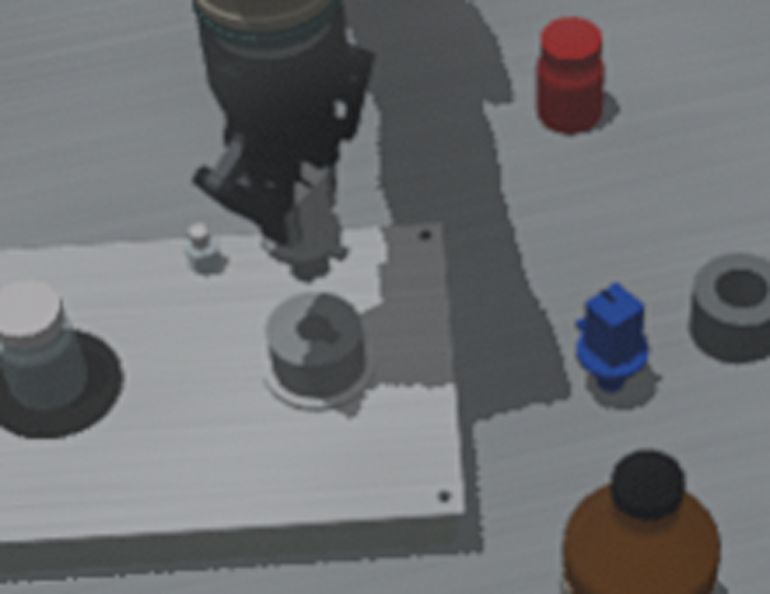

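```bash
python3 - <<'E'
from h import *
s=get_state();c=camera("wrist");im=c["image"]
M=R.from_quat(s["ee_rot"]).as_matrix()
save("h10",cv2.resize(im[170:270,260:380],None,fx=6,fy=6,interpolation=cv2.INTER_CUBIC))
for dx,dy in [(0,0),(.002,-.0017)]:
  ce=np.array([.5664+dx,-.0758+dy,.105])
E
```

```text
(no output)
```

View pics/h10.png

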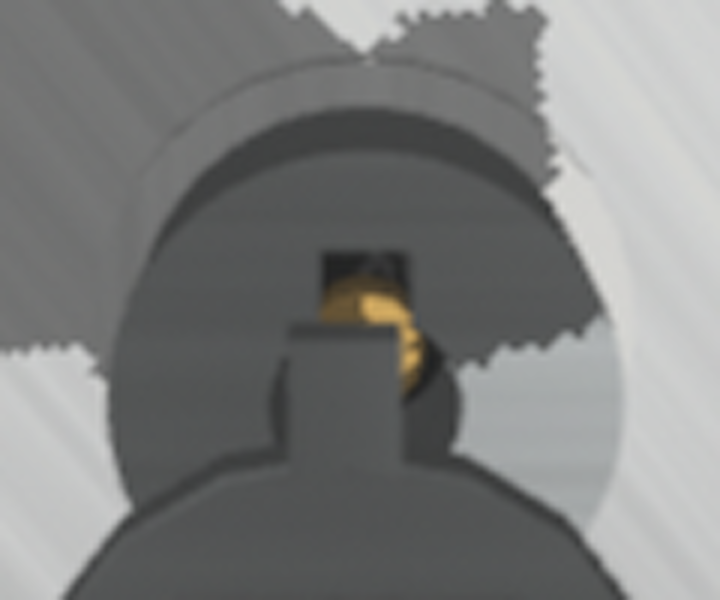

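```bash
python3 - <<'E'
from h import *
s=get_state();c=camera("wrist")
M=R.from_quat(s["ee_rot"]).as_matrix()
f=lambda x,y:(260+x/6-.42,170+y/6-.42)
T=lambda uv,z:((at_z(c,uv,z,s)-s["position"])@M*1000).round(1)
print("hub edges",T([f(110,402),f(622,402),f(366,150),f(366,402)],.105),"slot end",T([f(322,252),f(408,252)],.105))
zc=s["position"][2]-.0149+.006
print("nose tip",T([f(292,326),f(402,326)],zc-.001))
E
```

```text
hub edges [[-0.000e+00 -2.740e+01  1.085e+02]
 [ 1.000e-01  3.200e+01  1.084e+02]
 [ 2.940e+01  2.200e+00  1.084e+02]
 [ 0.000e+00  2.300e+00  1.084e+02]] slot end [[ 17.7  -2.8 108.4]
 [ 17.7   7.  108.4]]
nose tip [[31.6 -3.7  9.9]
 [31.6  4.   9.9]]
```

The hub centre lies at tool (-0.5, +2.2) mm, the slot lines up with the nose, and the spindle sits at about (-0.4, +0.1) mm. I'll shift y by +2 mm and go down.

>>> drive_tool:
  moves:
    - [-1,0,0.2,1.5,0]
    - [-1,0,0.2,3,0]
    - [-1,0,0.2,4,0]
    - [-1,0,0.2,4.4,0]
    - [-1,0,0.2,4.4,0]

```text
t: 16.05
position: [0.5682, -0.0783, 0.1695]
ee_rot: [0.938, 0.348, -0.0, -0.0]
ft_force: [0.0, -0.4, -3.0]
gripper_width: 0.0271
```

```bash
python3 - <<'E'
from h import *
s=get_state();c=camera("wrist");im=c["image"];save("h11",cv2.resize(im[150:300,230:400],None,fx=4.5,fy=4,interpolation=2))
print(s["position"],s["ft_force"],s["ee_rot"])
E
```

```text
[ 0.56820987 -0.07825291  0.16950299] [ 0.03767771 -0.38837274 -2.97638905] [ 9.37510302e-01  3.47957442e-01 -1.91464947e-04 -1.22673014e-04]
```

View pics/h11.png

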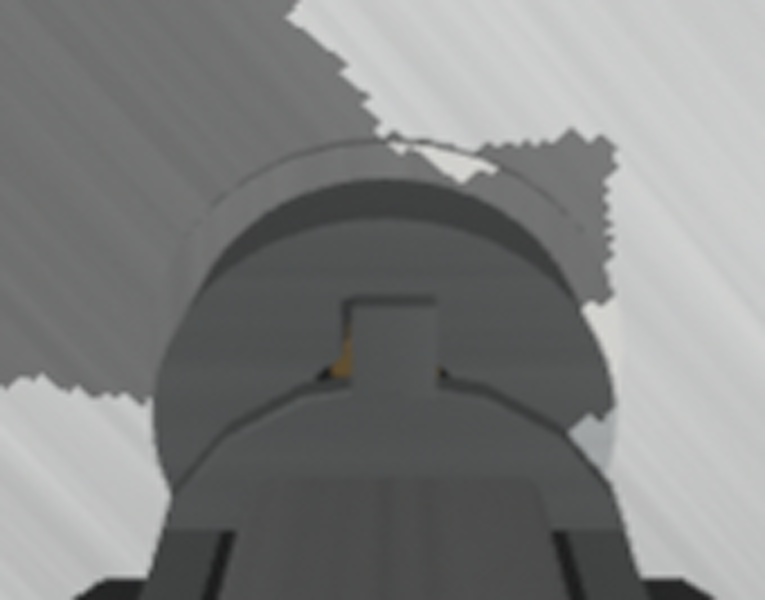

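The nose now sits about 1 mm too far along +y relative to the hub, so I trim that back and insert slowly.

>>> drive_tool:
  moves:
    - [-1,0,-0.1,0.3,0]
    - [-1,0,-0.1,0.6,0]
    - [-1,0,-0.1,0.9,0]
    - [-1,0,-0.1,1.2,0]
    - [-1,0,-0.1,1.5,0]
    - [-1,0,-0.1,1.7,0]
    - [-1,0,-0.1,1.7,0]

```text
t: 16.98
position: [0.5678, -0.0773, 0.1527]
ee_rot: [0.937, 0.348, 0.0, -0.0]
ft_force: [1.2, 1.5, -3.1]
gripper_width: 0.0274
```

```bash
python3 - <<'E'
from h import *
s=get_state();c=camera("wrist");im=c["image"];save("h12",cv2.resize(im[150:300,230:400],None,fx=4.5,fy=4,interpolation=2))
print(s["position"],s["ft_force"],s["ft_torque"],s["ee_rot"])
E
```

```text
[ 0.56776708 -0.07730399  0.15269614] [ 1.21495496  1.51043432 -3.12697681] [ 0.10670284 -0.11903572 -0.0556304 ] [ 9.37489839e-01  3.48012610e-01  1.25561518e-04 -9.22031742e-05]
```

View pics/h12.png

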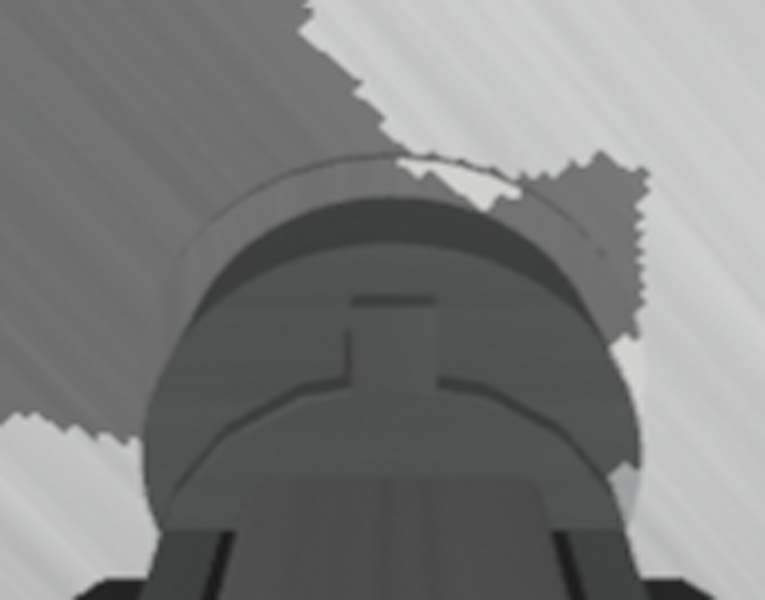

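The shaft tip is in the bore with about 2 N of side force, and the nose is centred on the slot. I continue down.

>>> drive_tool:
  moves:
    - [-1,0,0,0.3,0]
    - [-1,0,0,0.6,0]
    - [-1,0,0,0.9,0]
    - [-1,0,0,1.2,0]
    - [-1,0,0,1.5,0]
    - [-1,0,0,1.5,0]

```text
t: 17.77
position: [0.5678, -0.0773, 0.1375]
ee_rot: [0.937, 0.348, 0.0, -0.0]
ft_force: [2.4, 0.7, -3.6]
gripper_width: 0.0276
```

>>> drive_tool:
  moves:
    - [-1,0,0,0.3,0]
    - [-1,0,0,0.6,0]
    - [-1,0,0,0.9,0]
    - [-1,0,0,1.2,0]
    - [-1,0,0,1.5,0]
    - [-1,0,0,1.7,0]
    - [-1,0,0,1.7,0]
  newtons: 110

```text
t: 18.65
position: [0.568, -0.0773, 0.1213]
ee_rot: [0.937, 0.348, 0.0, 0.0]
ft_force: [-0.3, 1.2, 5.9]
gripper_width: 0.027
```

>>> drive_tool:
  moves:
    - [-1,0,0,0.1,0]
    - [-1,0,0,0.2,0]
    - [-1,0,0,0.2,0]

```text
t: 19.02
position: [0.568, -0.0773, 0.12]
ee_rot: [0.937, 0.348, 0.0, 0.0]
ft_force: [-2.2, 2.0, 11.0]
gripper_width: 0.027
```

>>> drive_tool:
  moves:
    - [-1,0,0,0.1,0]
    - [-1,0,0,0.2,0]
    - [-1,0,0,0.2,0]
    - [-1,0,0,0.2,0]

```text
t: 19.52
position: [0.568, -0.0773, 0.1199]
ee_rot: [0.938, 0.348, 0.001, 0.001]
ft_force: [-6.1, 2.4, 26.4]
gripper_width: 0.0271
```

```bash
python3 - <<'E'
from h import *
s=get_state();c=camera("wrist");im=c["image"];save("w13",im)
print(s["position"],s["ft_force"],s["ft_torque"],s["ee_rot"],s["gripper_width"])
c=camera("scene");save("s13",cv2.resize(c["image"][180:330,150:400],None,fx=3.2,fy=3.2,interpolation=2))
E
```

```text
[ 0.56798812 -0.07733883  0.11990003] [-6.10212919  2.37598221 26.39772536] [0.78305434 1.4351833  0.0109086 ] [9.37522251e-01 3.47924154e-01 6.56856344e-04 6.15993898e-04] 0.027132687408248837
```

View pics/w13.png

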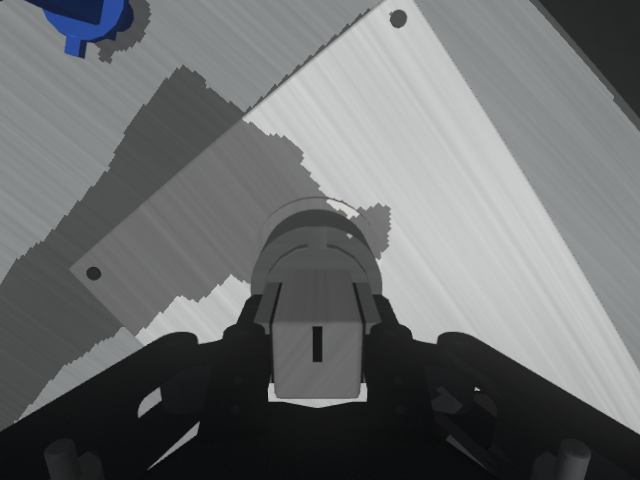

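View pics/s13.png

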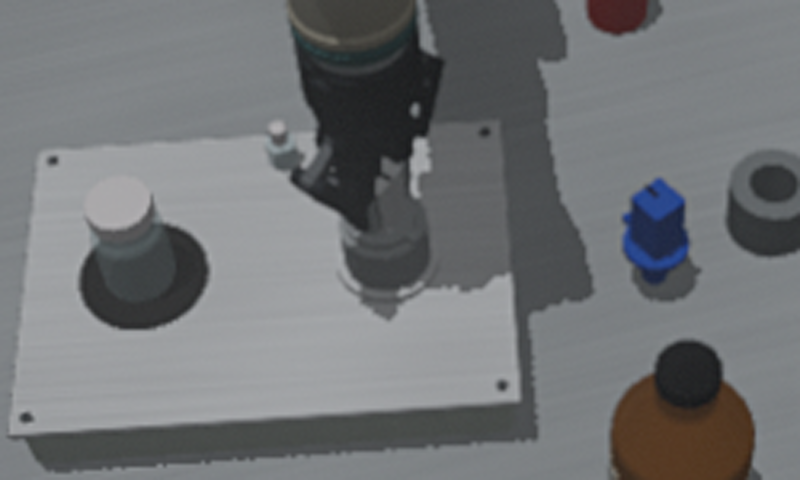

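>>> drive_tool:
  moves:
    - [-1,0,0,0,0]
    - [-1,0,0,0,0]
    - [-1,0,0,0,0]
    - [-1,0,0,0,0]

```text
t: 20.12
position: [0.568, -0.0773, 0.1199]
ee_rot: [0.938, 0.348, 0.001, 0.001]
ft_force: [-5.6, 2.5, 25.1]
gripper_width: 0.0269
```

Steady, so I hand it in.

```bash
python3 - <<'E'
from workcell import *
print(close_job()); s=get_state(); print(s["t"],s["position"],s["ft_force"],s["gripper_width"])
E
```

```text
the job is handed in; nothing more can be done
None
the job is handed in; nothing more can be done
```

I handed the job in at about 20 s, with the jar standing on the pad and the spindle pressed home in the hub, still gripped.

- **Jar:** I lowered it until the wrist force showed contact, then let go. The wrist camera put it about 2 mm from the pad centre, and the last scene picture still showed it upright there.
- **Spindle:** I took it from the ring by the square head, turned it to the slot (about 0.71 rad) and pushed it in. At the end the TCP was at z = 0.1199 m, which is the height expected with the collar on the hub. It stopped firmly, and the push held steady at about 28 N, well above the 11 N spring. The fingers were closed on the head (27 mm opening) with 110 N commanded.
- **Other objects:** I touched none of the other containers or the look-alikes. The last pictures show those in view still standing in place.
- **Disagreements:** The top and wrist cameras differed by 2 to 4 mm, so I fitted the spindle by the wrist view. That view called for a 1 mm sideways correction just before the shaft entered the bore. I could not read the plunger value directly, and the hand-in gives no verdict.

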